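# Unlock the eccentric cam and slide the otoscope home to its charging contact

## Robot

A 6-joint arm with a two-finger parallel gripper is mounted at the origin on the work surface. World frame = base frame: x ahead of the robot, y to its left, z up, the work surface at z = 0. Lengths are in mm, angles in rad, forces in N, time in s.
With the tool pointing down it reaches from about 275 to 975 mm from the base axis. Payload 8.4 kg.
Tool frame: the origin (TCP) lies midway between the tips of the shut fingers; the grasp point (between the pads) lies 19 mm behind it; x points along the fingers, y is the direction in which the jaws open and shut, and the axes are right-handed (so a half turn about x gives the same grasp; the last joint's range is limited). The gripper opens to 92 mm and grips with 3 to 60 N. Pads are 20 mm wide; open, the fingers measure 128 mm over their backs; the gripper's body (75 mm by 189 mm) begins 69 mm behind the grasp point.
Start: joints at [1.301, 0.353, 1.633, -0, 1.155, -0.002], TCP at [165.38, 602.725, 214.583] pointing down, gripper open.
Joint ranges: [-2.63, 2.63], [-0.92, 2.1], [0.06, 2.66], [-1.3, 4.44], [0, 2.69], [-3.02, 3.02]. Speed limits (rad/s): [2.22, 2.22, 2.79, 3.14, 3.14, 3.14].

## Interface

Orientations are given as a unit quaternion [x, y, z, w].
In Python, from station import bot gives the robot as it stands.
- The arm moves only by the tool move_arm, never from a script. Its arguments are lists of equal length, an entry for each row: "offset": the shift along the tool's x, y, z in mm, a list of three; "spin": the turn about the tool's x in degrees; "jaw": the opening, from -1 (shut) to 1 (fully open), so that 0 is half open. A call has 1 to 12 rows; each row is the pose to reach, as a shift and turn from the pose commanded when the call began, along the tool's axes at that moment; what a row does not reach only later rows make up. A row lasts 1/8 s, in which the tool goes at most 62.5 mm and 10.7 degrees, less where a joint would pass 70% of its speed; a pose out of reach is approached as far as the arm can. A call with a gripper value outside its range is refused whole. The fingers move at their own pace and stop on an object; "force" is the grip in N (left out, the last holds). Time passes only in rows, so rows that repeat a pose let the fingers close. It gives the time, the measured TCP pose, the force and the opening at its end, in the units of the state.
- bot.get_obs(): the state, without advancing time (a new reading comes with each control period).
- bot.read_camera(name): name is "scene" or "top"; returns (picture, depth): 400x640x3 uint8, blue, green, red; 400x640 float32, mm along the optical axis (not along the pixel's ray), 0 where there is no reading.
- bot.camera_info(name): a dict with "camera_matrix" (3x3 intrinsics, pixels), "extrinsics" (4x4, takes a point from world to camera coordinates). Camera axes: x right, y down, z forward; pixel columns grow to the right and rows downward; lengths in mm; the calibration is good to about 2 mm. A picture is of the moment at which its call begins. camera_info takes no time and is no camera call.
- bot.close_job(): hands the job in, once; it reports no verdict.
The state is a dict: "t": time; "q": joint angles; "joint_velocities": joint speeds; "effort": joint torques, N m; "eef_pos": TCP position; "eef_rot": TCP orientation; "ft_force": force on the tool from outside, world axes, zero at the start; "torque": the same for the moment, N m; "grip_width": finger opening in mm.
Only numpy, scipy, OpenCV 4.12 (cv2) and the standard library are available. Lean on these libraries where they do the work, as an engineer would, in place of code of your own. Each camera call takes 0.05 s, during which the arm holds its last target.

## Task

Put the otoscope on charge: with a fingertip, first push the cam's lever round until it points straight forward along the slide, so that the cam's low point faces the slide's roller, and only then push the slide forward by its upright rear plate until it is fully home against its stop. Pinch and lift nothing; the otoscope stays lying in its cradle and rides along, and the other instruments stay where they are.

Things in the scene. Friction and masses are not known exactly. Their poses are not given: they have to be found in the camera images.
- dock: fixed otoscope dock on a brown wooden base plate 345 mm x 205 mm x 8 mm (plate spans x -115..230 mm, y -70..135 mm in its frame). Origin on the trolley top below the middle of the slide's start position; its x axis is the slide's forward direction, z up. A black bakelite lamp base (75 x 130 x 62 mm, top at 70 mm; little lamp to 97 mm) stands across the front end at x 163..238 mm. Its position and yaw vary.
- slide (a joint): travel of the slide along the dock's +x: 0 = fully back (start), 0.085 m = fully home at its stop. It stays where left; about 2.5 N of friction plus slight damping. It is a steel plate 150 x 64 mm, top at 21 mm above the trolley, with an upright rear push plate. A vertical brass roller (12 mm diameter, 21 to 37 mm high) stands on a tab on its left side and runs into the cam after 8 to 25 mm unless the cam is at its low point; the lock cannot be forced.
- push_face (a point): middle of the rear (robot-side) face of the slide's upright push plate, 45 mm above the trolley; the plate is 50 mm wide, 6 mm thick, and reaches from 16 to 66 mm above the trolley; push it along the dock's +x. Moves with the slide.
- roller (a point): top centre of the slide's brass roller, 37 mm above the trolley. Moves with the slide.
- seat (a point): point on the slide's upper face at its middle, 21 mm above the trolley, where the otoscope's origin lies at the start. Moves with the slide.
- cam (a joint): angle of the eccentric cam (rad, counter-clockwise from above): 0 = low point towards the roller, the lever then points along the dock's +x; the roller can pass only within about 0.4 of that, either side. Starts between 1.0 and 2.3 (lever pointing to the left or back-left), stops at -0.7 and 2.6. It stays where left; about 0.25 N m of friction (4 N at the knob).
- cam_axis (a point): point on the cam's fixed vertical turning axis, 48 mm above the trolley, 50 mm ahead and 70 mm left of the dock's origin. The cam is a steel disc of 64 mm diameter, 24 to 36 mm above the trolley, its centre 20 mm off the axis.
- cam_knob (a point): centre of the flat top of the knob, 82 mm above the trolley: an upright black post, 14 mm diameter, standing from 46 mm to 82 mm, 65 mm from the cam axis, at the end of a flat lever 12 mm wide whose top is at 46 mm. Turns with the cam. Nothing within reach of the lever stands higher than 46 mm apart from the knob, the otoscope's head and the lamp base.
- otoscope: brass otoscope lying loose on the slide between two low rails, 0.22 kg: handle 26 mm diameter along its x axis with the butt forward (x -35..73 mm), head (34 mm diameter, domed glass lens up, top at 45 mm above its origin) toward the rear. Origin on its underside. Only rides along.
- speculum_a: upright black hard-rubber ear funnel, 30 mm across, 39 mm tall, loose on the trolley to the right of the dock; bystander; origin at the centre of its underside, z up.
- speculum_b: smaller upright black ear funnel, 23 mm across, 31 mm tall, loose on the dock's base plate, left of the slide's rear end; bystander; origin at the centre of its underside, z up.
- basin: white enamel bowl, 170 mm across, 45 mm tall, far left; bystander; origin at the centre of its underside, z up.
- head_mirror: flat round nickel mirror, 84 mm across, 5 mm thick, far right; bystander; origin at the centre of its underside, z up.
- swab_jar: glass jar with a metal cap, 60 mm across, 85 mm tall, front left; bystander; origin at the centre of its underside, z up.
- tuning_fork: steel tuning fork lying flat, 155 mm long, 8 mm thick, front right; bystander; origin at the centre of its underside, z up.
Not all that is in view belongs to the job. Of the things shaped like the otoscope, the brass one is meant.

How it is judged:
By the outcome, as a careful person would: the job done as asked, in the order asked, and still so for the second after the job is handed in, with the robot touching nothing.
It also fails if it takes over 58 s, if anything falls off the work surface, if the arm or the gripper's body presses on something with over 40 N, if the wrist force passes 120 N, or if a joint passes its speed limit or range.

## Working session

There is one attempt and no reset: what is moved stays moved. The work goes in short steps, Python scripts to look and compute and a tool call to move; the robot and the scene stay as the last step left them, time stands still between calls to the robot, and variables do not carry over. Pictures are saved under pics/ and viewed, and the job is handed in when it is done.

Besides the shell and the picture viewer there is one more tool, called after "Emit:" as name(argument=value, ...), one argument or row to a line, values as JSON. move_arm: Moves the arm, as the interface text tells. Its arguments: {"type":"object","properties":{"offset":{"type":"array"},"spin":{"type":"array"},"jaw":{"type":"array"},"force":{"type":"number"}},"required":["offset","spin","jaw"]}

```bash
mkdir -p pics; ls
python3 - <<'E'
from station import bot
import cv2,numpy as np
o=bot.get_obs(); print(o)
for n in ("top","scene"):
    im,d=bot.read_camera(n); cv2.imwrite(f"pics/{n}0.png",im); np.save(f"pics/{n}0.npy",d)
    np.save(f"pics/{n}0im.npy",im)
    c=bot.camera_info(n); print(n,c)
E
```

```text
pics
{'t': 0.0, 'q': array([ 1.30058541e+00,  3.53638204e-01,  1.63414541e+00, -1.16694869e-05,
        1.15522665e+00, -2.38276658e-03]), 'joint_velocities': array([-0.00140649, -0.00029432,  0.00128591,  0.00154379,  0.0014664 ,
        0.00021225]), 'effort': array([-2.56698753e-03, -5.93847048e+01, -3.34221983e+01,  6.95936359e-02,
        2.30882771e-02, -6.08749292e-05]), 'eef_pos': array([165.25434195, 602.22288151, 213.8650983 ]), 'eef_rot': array([ 0.09391005,  0.70084039, -0.09490417,  0.70071167]), 'ft_force': array([0.20013693, 0.81945076, 0.45377208]), 'torque': array([ 0.04252058,  0.03384095, -0.05820046]), 'grip_width': 91.73948469631632}
top {'camera_matrix': array([[483.44887665,   0.        , 311.92194326],
       [  0.        , 483.44887665, 196.72697583],
       [  0.        ,   0.        ,   1.        ]]), 'extrinsics': array([[ 1.22955193e-02, -9.99597384e-01,  2.55712576e-02,
        -4.38188458e+01],
       [-9.87887642e-01, -1.60995737e-02, -1.54333440e-01,
         5.41098918e+02],
       [ 1.54682989e-01, -2.33639196e-02, -9.87687856e-01,
         1.20660896e+03],
       [ 0.00000000e+00,  0.00000000e+00,  0.00000000e+00,
         1.00000000e+00]])}
scene {'camera_matrix': array([[470.49217944,   0.        , 312.87603063],
       [  0.        , 470.49217944, 199.87304868],
       [  0.        ,   0.        ,   1.        ]]), 'extrinsics': array([[ 1.79361284e-02,  9.99727772e-01, -1.49223864e-02,
         3.08404263e+01],
       [ 5.86175715e-01, -2.26050478e-02, -8.09868534e-01,
        -2.59964550e+02],
       [-8.09985386e-01,  5.77876548e-03, -5.86421589e-01,
         1.64017550e+03],
       [ 0.00000000e+00,  0.00000000e+00,  0.00000000e+00,
         1.00000000e+00]])}
```

View pics/top0.png

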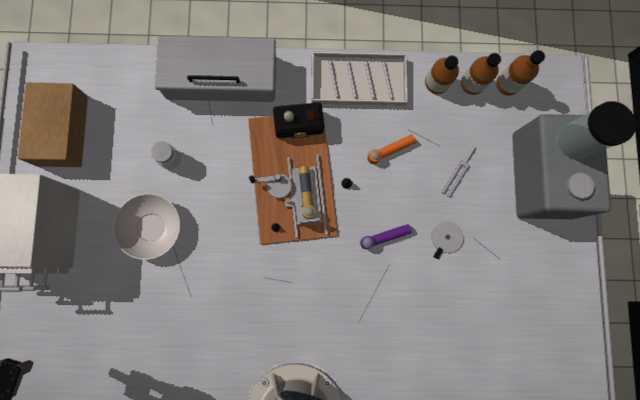

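View pics/scene0.png

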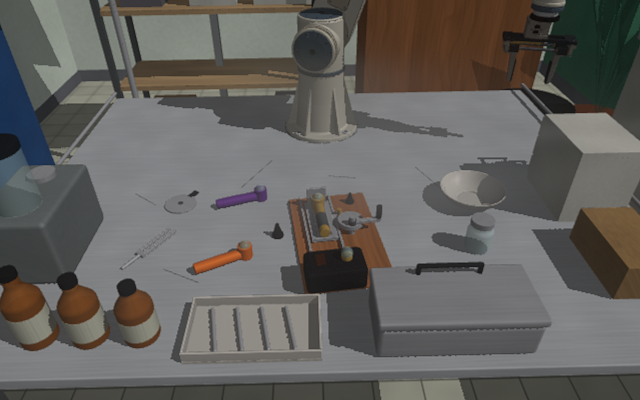

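```bash
cat > h.py <<'E'
import numpy as np,cv2
from station import bot
def cam(n):
    c=bot.camera_info(n); return c["camera_matrix"],c["extrinsics"]
def unz(n,uv,z):  # pixel -> world at height z
    K,E=cam(n);R=E[:3,:3];t=E[:3,3]
    C=-R.T@t; r=R.T@np.linalg.inv(K)@np.array([uv[0],uv[1],1.])
    return C+r*(z-C[2])/r[2]
def cloud(n,d):
    K,E=cam(n);v,u=np.mgrid[:400,:640]
    p=np.stack([(u-K[0,2])*d/K[0,0],(v-K[1,2])*d/K[1,1],d],-1)
    return (p-E[:3,3])@E[:3,:3]
def proj(n,p):
    K,E=cam(n);q=K@(E[:3,:3]@np.array(p,float)+E[:3,3]);return q[:2]/q[2]
E
python3 - <<'E'
from h import *
im=cv2.imread("pics/top0.png");c=im[100:250,235:365]
cv2.imwrite("pics/topz.png",cv2.resize(c,None,fx=4,fy=4,interpolation=cv2.INTER_CUBIC)[:600])
im=cv2.imread("pics/scene0.png");c=im[170:300,270:400]
cv2.imwrite("pics/scz.png",cv2.resize(c,None,fx=4.6,fy=4.6,interpolation=cv2.INTER_CUBIC)[:600])
d=np.load("pics/top0.npy");P=cloud("top",d)
# brown plate
im=cv2.imread("pics/top0.png");hsv=cv2.cvtColor(im,cv2.COLOR_BGR2HSV)
m=(hsv[...,0]<18)&(hsv[...,1]>90)&(abs(P[...,2]-8)<6);m[:, :235]=0;m[:,365:]=0
pts=P[m];print(len(pts),np.median(pts[:,2]))
r=cv2.minAreaRect(pts[:,:2].astype(np.float32));print(r,cv2.boxPoints(r))
np.set_printoptions(precision=1,suppress=True)
m2=np.zeros((400,640),bool);m2[100:250,235:345]=1
for lo,hi in((38,56),(56,68),(68,90),(90,110)):
    mm=m2&(P[...,2]>lo)&(P[...,2]<hi)
    n,l,s,cc=cv2.connectedComponentsWithStats(mm.astype(np.uint8))
    for i in range(1,n):
        if s[i,4]>2: print(lo,s[i],cc[i],np.median(P[l==i],0))
E
```

```text
5613 6.8970755349362785
((603.6558837890625, 17.257423400878906), (344.5246887207031, 203.27479553222656), 7.05427360534668) [[ 420.21545    96.97    ]
 [ 445.17957  -104.76605 ]
 [ 787.0963    -62.455154]
 [ 762.1322    139.2809  ]]
38 [275 129  48   7 113] [298.5 132.4] [710.1   0.   47. ]
38 [299 166  16  53 401] [305.4 188.8] [563.8 -18.   44.7]
38 [253 174  30   9 131] [267.2 178.5] [586.5  80.7  45.3]
38 [269 187   3   1   3] [270. 187.] [566.   72.9  39.1]
38 [280 188   3   2   3] [281.  188.7] [561.3  44.3  39.5]
38 [281 192   2   2   3] [281.3 192.7] [550.5  44.   40.5]
38 [286 200   4   3   5] [287.6 200.8] [529.6  25.6  39.4]
38 [312 221   7   1   7] [315. 221.] [478.4 -44.6  46.3]
38 [303 222   7   1   7] [306. 222.] [475.3 -21.6  48.2]
56 [272 102  52  32 629] [297.8 119. ] [736.7   2.7  64.6]
56 [313 107   4   1   4] [314.5 107. ] [775.1 -39.3  66.3]
56 [280 109   2   3   4] [280.5 110.2] [763.7  49.1  67.4]
56 [289 109   3   2   4] [290.2 109.8] [765.6  23.1  67. ]
56 [299 114   4   4   8] [300.4 116. ] [749.6  -3.2  67. ]
56 [289 116   8  10  21] [293.1 120.6] [736.4  16.   66.7]
56 [275 174   5   5  14] [277.3 175.9] [591.7  54.4  58.2]
56 [254 178   1   3   3] [254. 179.] [581.5 113.   59.8]
56 [249 180   4   3   5] [250.8 181. ] [576.5 120.   62.9]
56 [302 205  12  12  90] [308.1 210.8] [502.3 -26.2  60.4]
56 [300 218  20   5  51] [309.2 219.9] [478.8 -28.9  64.5]
68 [276 103  45  27 604] [298.9 116.1] [746.8   0.2  70.4]
68 [276 116   2   2   4] [276.5 116.5] [746.   58.8  70.5]
68 [249 175   5   6  27] [251.1 177.6] [581.4 118.5  80.2]
90 [284 110   9   8  51] [287.9 114. ] [745.5  28.6  94. ]
```

View pics/topz.png

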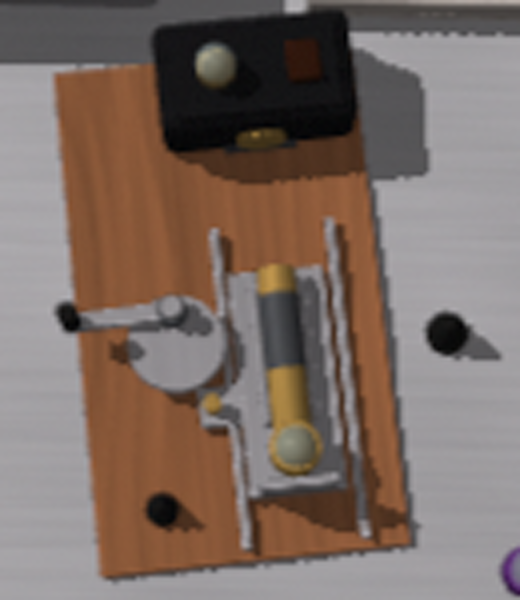

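View pics/scz.png

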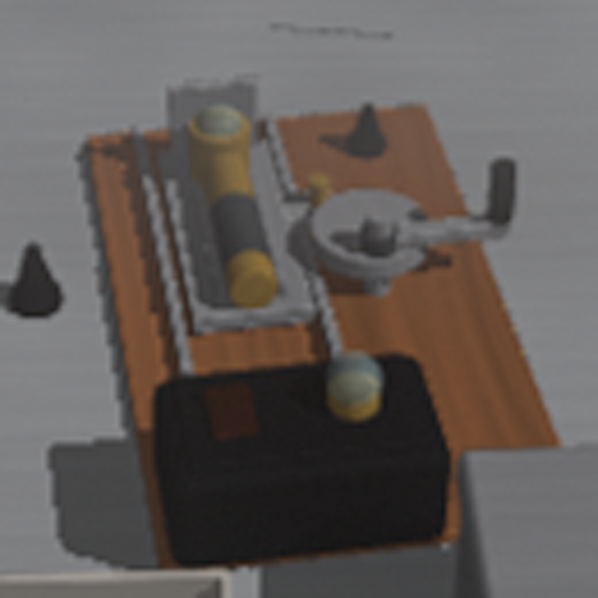

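```bash
cat >> h.py <<'E'
from scipy.spatial.transform import Rotation as Ro
np.set_printoptions(precision=2,suppress=True)
TH=np.deg2rad(7.05);O=np.array([550.6,-22.05])
def w(dx,dy):
    c,s=np.cos(TH),np.sin(TH);return O+np.array([c*dx-s*dy,s*dx+c*dy])
def dk(p):
    c,s=np.cos(TH),np.sin(TH);q=np.array(p[:2])-O;return np.array([c*q[0]+s*q[1],-s*q[0]+c*q[1]])
def tool():
    o=bot.get_obs();R=Ro.from_quat(o["eef_rot"]).as_matrix();return o["eef_pos"],R,o
def off(p):
    e,R,o=tool();return R.T@(np.array(p)-e)
E
python3 - <<'E'
from h import *
e,R,o=tool();print(e,R)
print("yaw z",np.rad2deg(np.arctan2(R[1,2],R[0,2])),"y",np.rad2deg(np.arctan2(R[1,1],R[0,1])))
print("knob",unz("top",(251.1,177.6),82),dk(unz("top",(251.1,177.6),82)))
print("lamp",dk([746.8,.2]),"otohead",dk([478.8,-28.9]))
d=np.load("pics/top0.npy");P=cloud("top",d)
print(P[175:181,248:256].round())
print(dk([591.7,54.4]))
E
```

```text
[165.24 602.28 213.94] [[-0.    0.26  0.96]
 [-0.    0.96 -0.26]
 [-1.   -0.   -0.  ]]
yaw z -15.344274596744766 y 74.65572718779457
knob [581.57 118.06  82.  ] [ 47.93 135.25]
lamp [197.45  -2.  ] otohead [-72.1    2.01]
[[[605. 136.  -4.]
  [606. 133.  -7.]
  [589. 121.  80.]
  [588. 119.  82.]
  [589. 116.  79.]
  [604. 121.   4.]
  [603. 118.   7.]
  [602. 115.  12.]]

 [[603. 136.  -7.]
  [585. 123.  83.]
  [586. 121.  79.]
  [587. 119.  78.]
  [585. 116.  86.]
  [586. 114.  79.]
  [601. 118.   8.]
  [600. 115.   9.]]

 [[599. 135.   2.]
  [582. 123.  85.]
  [583. 121.  82.]
  [583. 119.  80.]
  [583. 116.  81.]
  [583. 113.  83.]
  [598. 118.   8.]
  [598. 116.   7.]]

 [[597. 135.  -2.]
  [581. 123.  81.]
  [581. 121.  78.]
  [581. 119.  78.]
  [580. 116.  83.]
  [581. 113.  81.]
  [585. 113.  60.]
  [588. 112.  44.]]

 [[594. 135.  -2.]
  [578. 123.  79.]
  [579. 121.  77.]
  [578. 118.  80.]
  [578. 116.  81.]
  [579. 114.  79.]
  [582. 112.  64.]
  [585. 112.  45.]]

 [[590. 134.   7.]
  [579. 125.  63.]
  [576. 121.  77.]
  [576. 118.  81.]
  [578. 117.  69.]
  [578. 114.  69.]
  [580. 113.  58.]
  [583. 112.  43.]]]
[50.17 70.83]
```

Emit:
move_arm(
  offset=[
    [0,-34,49],
    [0,-68,98],
    [0,-102,147],
    [0,-136,195],
    [0,-170,244],
    [0,-204,293],
    [0,-238,342],
    [0,-272,390],
    [0,-300,432],
    [0,-322,463],
    [0,-335,481],
    [0,-339.5,488],
  ],
  spin=[2,4,6,8,10,12,14,16,18,20,22,22.7],
  jaw=[-1,-1,-1,-1,-1,-1,-1,-1,-1,-1,-1,-1],
)

```text
t: 1.6
eef_pos: [546.4, 145.7, 214.3]
eef_rot: [0.231, 0.668, -0.231, 0.668]
ft_force: [-0.6, 0.5, -0.6]
grip_width: 0.4
```

Run:
```python
from h import *
e,R,o=tool();print(e,"yaw z",np.rad2deg(np.arctan2(R[1,2],R[0,2])),o["ft_force"],o["q"],o["t"])
print(off([546,146,57]),R)
im,d=bot.read_camera("top");cv2.imwrite("pics/t1.png",cv2.resize(im[80:260,180:400],None,fx=3,fy=3))
```

```text
[546.36 145.66 214.29] yaw z -38.147254864005006 [-0.64  0.47 -0.6 ] [ 0.26  0.26  1.76  0.    1.12 -0.65] 1.6
[157.29   0.11  -0.41] [[-0.    0.62  0.79]
 [ 0.    0.79 -0.62]
 [-1.   -0.   -0.  ]]
```

View pics/t1.png

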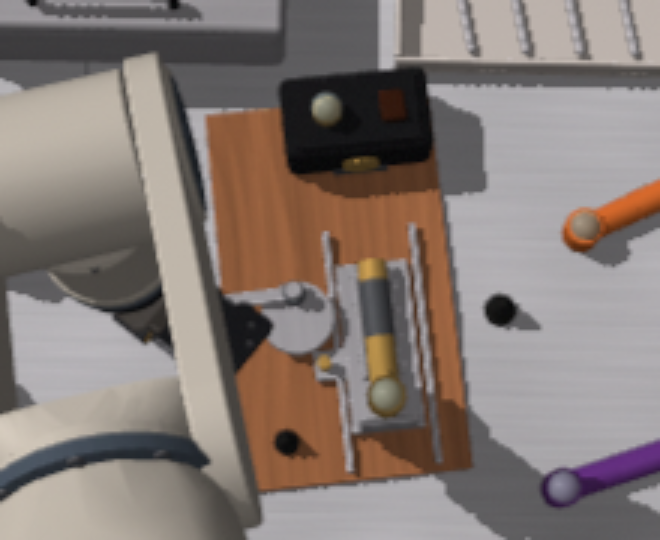

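Emit:
move_arm(
  offset=[
    [30,0,0],
    [65,0,0],
    [100,0,0],
    [130,0,0],
    [150,0,0],
    [157,0,0],
    [157,0,0],
  ],
  spin=[0,0,0,0,0,0,0],
  jaw=[-1,-1,-1,-1,-1,-1,-1],
)

```text
t: 2.52
eef_pos: [545.8, 146.9, 57.7]
eef_rot: [0.23, 0.669, -0.23, 0.668]
ft_force: [0.3, -0.8, -0.2]
grip_width: 0.4
```

Run:
```python
from h import *
e,R,o=tool();print(e,o["ft_force"])
n=R[:2,2]
A=w(50,70)
for f in np.arange(92,-12,-8):
    p=A+65*np.array([np.cos(np.deg2rad(f)+TH),np.sin(np.deg2rad(f)+TH)])
    print(f,off([*(p-17*n),e[2]]).round(1))
im,d=bot.read_camera("scene");cv2.imwrite("pics/s1.png",cv2.resize(im[130:300,250:420],None,fx=3.5,fy=3.5))
```

```text
[545.78 146.86  57.66] [ 0.27 -0.77 -0.2 ]
92 [-0. -1. 29.]
84 [-0.   5.2 35.6]
76 [-0.  10.4 43.1]
68 [-0.  14.5 51.1]
60 [-0.  17.5 59.7]
52 [-0.  19.2 68.6]
44 [-0.  19.7 77.7]
36 [-0.  18.9 86.7]
28 [-0.  16.9 95.5]
20 [ -0.   13.6 104. ]
12 [ -0.    9.2 111.9]
4 [ -0.    3.8 119.2]
-4 [ -0.   -2.6 125.6]
```

View pics/s1.png

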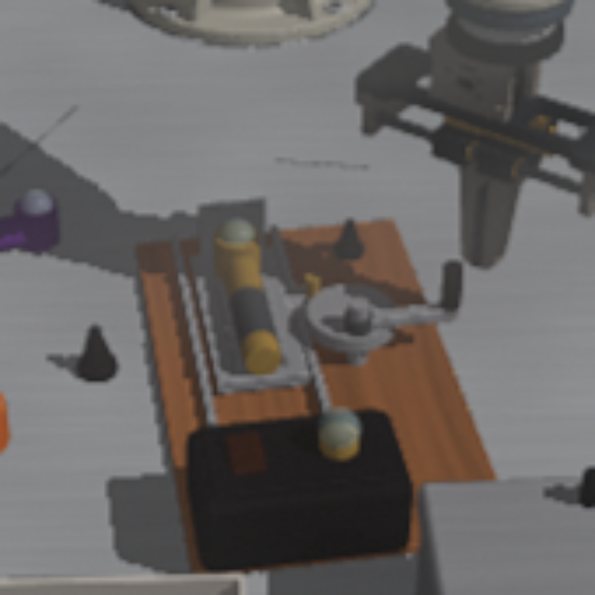

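Emit:
move_arm(
  offset=[
    [0,-1,15],
    [0,-1,25],
    [0,2,32],
    [0,5,36],
    [0,8,40],
    [0,10.5,44],
    [0,13,48],
    [0,14.5,52],
    [0,16,56],
    [0,17.5,60],
    [0,18.5,64],
    [0,18.5,64],
  ],
  spin=[0,0,0,0,0,0,0,0,0,0,0,0],
  jaw=[-1,-1,-1,-1,-1,-1,-1,-1,-1,-1,-1,-1],
)

```text
t: 4.08
eef_pos: [608.5, 121.7, 57.8]
eef_rot: [0.231, 0.668, -0.23, 0.668]
ft_force: [-0.7, 3.1, 0.8]
grip_width: 0.7
```

Run:
```python
from h import *
e,R,o=tool();print(e,o["ft_force"],R.T@o["ft_force"])
im,d=bot.read_camera("scene");cv2.imwrite("pics/s2.png",cv2.resize(im[130:300,250:420],None,fx=3.5,fy=3.5))
```

```text
[608.51 121.72  57.75] [-0.65  3.14  0.8 ] [-0.8   2.07 -2.45]
```

View pics/s2.png

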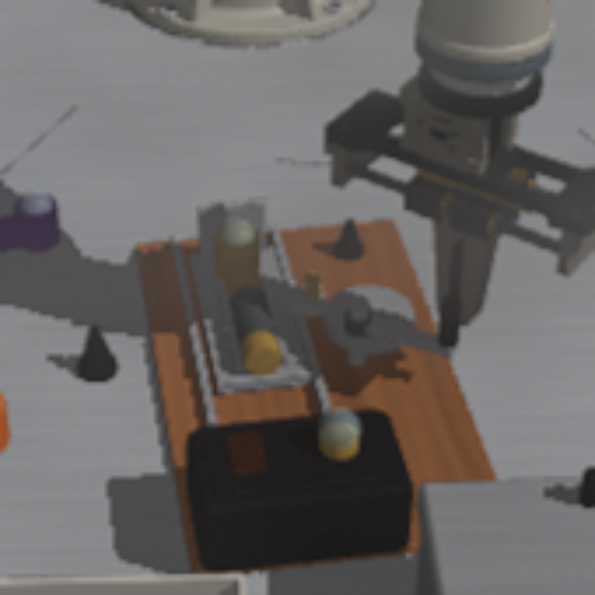

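Emit:
move_arm(
  offset=[
    [0,0.5,4],
    [0,1,9],
    [0,1,14],
    [0,0.5,18],
    [0,0,23],
    [0,-1,28],
    [0,-2,32],
    [0,-4,37],
    [0,-6,41],
    [0,-8,45],
    [0,-10,49],
    [0,-10,49],
  ],
  spin=[0,0,0,0,0,0,0,0,0,0,0,0],
  jaw=[-1,-1,-1,-1,-1,-1,-1,-1,-1,-1,-1,-1],
)

```text
t: 5.62
eef_pos: [640.5, 82.6, 57.6]
eef_rot: [0.23, 0.668, -0.231, 0.669]
ft_force: [-0.3, 0.1, 0.2]
grip_width: 0.2
```

Run:
```python
from h import *
e,R,o=tool();print(e,o["ft_force"],R.T@o["ft_force"])
n=R[:2,2];A=w(50,70)
for f in np.arange(30,-10,-3):
    p=A+65*np.array([np.cos(np.deg2rad(f)+TH),np.sin(np.deg2rad(f)+TH)])
    print(f,off([*(p-17*n),e[2]]).round(1))
im,d=bot.read_camera("scene");cv2.imwrite("pics/s3.png",cv2.resize(im[130:300,250:420],None,fx=3.5,fy=3.5,interpolation=cv2.INTER_CUBIC))
P=cloud("scene",d);x=P[180:300,300:400].reshape(-1,3);q=np.array([dk(a) for a in x]);
m=(x[:,2]>40)&(x[:,2]<50)&(q[:,0]>40)&(q[:,0]<125)&(q[:,1]>50)&(q[:,1]<130)
print(np.c_[q,x[:,2]][m].round())
```

```text
[640.51  82.59  57.55] [-0.29  0.11  0.21] [-0.21 -0.1  -0.3 ]
30 [ -0.    9.8 -20.9]
27 [ -0.    8.9 -17.6]
24 [ -0.    7.7 -14.4]
21 [ -0.    6.4 -11.3]
18 [-0.   5.  -8.2]
15 [-0.   3.4 -5.2]
12 [-0.   1.6 -2.3]
9 [ 0.  -0.3  0.5]
6 [ 0.  -2.4  3.2]
3 [ 0.  -4.6  5.8]
0 [ 0.  -6.9  8.3]
-3 [ 0.  -9.4 10.6]
-6 [  0.  -12.   12.9]
-9 [  0.  -14.7  14.9]
[[ 42.  62.  47.]
 [ 47.  78.  49.]
 [ 49.  60.  49.]
 [ 50.  77.  48.]
 [ 49.  60.  46.]
 [ 52.  62.  48.]
 [ 52.  65.  48.]
 [ 54.  67.  49.]
 [ 55.  76.  49.]
 [ 52.  60.  45.]
 [ 56.  61.  48.]
 [ 58.  66.  49.]
 [ 58.  68.  49.]
 [ 58.  71.  49.]
 [ 58.  73.  49.]
 [ 57.  76.  48.]
 [ 51.  60.  42.]
 [ 57.  61.  46.]
 [ 56.  64.  45.]
 [ 55.  67.  44.]
 [ 61.  68.  49.]
 [ 61.  70.  49.]
 [ 57.  74.  44.]
 [ 59.  75.  46.]
 [ 56.  61.  43.]
 [ 59.  63.  45.]
 [ 62.  65.  47.]
 [ 63.  67.  48.]
 [ 61.  70.  46.]
 [ 63.  72.  47.]
 [ 63.  75.  46.]
 [ 61.  77.  45.]
 [ 58.  64.  41.]
 [ 62.  67.  44.]
 [ 65.  69.  46.]
 [ 67.  71.  47.]
 [ 67.  74.  47.]
 [ 66.  76.  46.]
 [ 66.  67.  43.]
 [ 70.  68.  47.]
 [ 66.  72.  43.]
 [ 70
[... 573 characters left out ...]
 93.  75.  49.]
 [ 90.  78.  46.]
 [ 88.  69.  43.]
 [ 95.  70.  48.]
 [ 92.  73.  46.]
 [ 95.  75.  47.]
 [ 92.  78.  45.]
 [ 95.  70.  45.]
 [ 98.  72.  47.]
 [ 97.  74.  46.]
 [ 97.  77.  46.]
 [ 95.  70.  42.]
 [ 99.  72.  45.]
 [100.  74.  46.]
 [104.  75.  49.]
 [ 99.  72.  42.]
 [101.  73.  44.]
 [106.  75.  48.]
 [105.  73.  44.]
 [110.  74.  48.]
 [109.  74.  44.]
 [115.  87.  48.]
 [110.  74.  42.]
 [118.  74.  48.]
 [120.  76.  50.]
 [118.  84.  48.]
 [120.  74.  48.]
 [120.  76.  47.]
 [119.  79.  46.]
 [118.  81.  45.]
 [118.  84.  44.]
 [118.  86.  44.]
 [119.  74.  44.]
 [120.  76.  44.]
 [117.  80.  41.]
 [118.  81.  42.]
 [120.  83.  43.]
 [120.  74.  42.]
 [123.  76.  43.]]
```

View pics/s3.png

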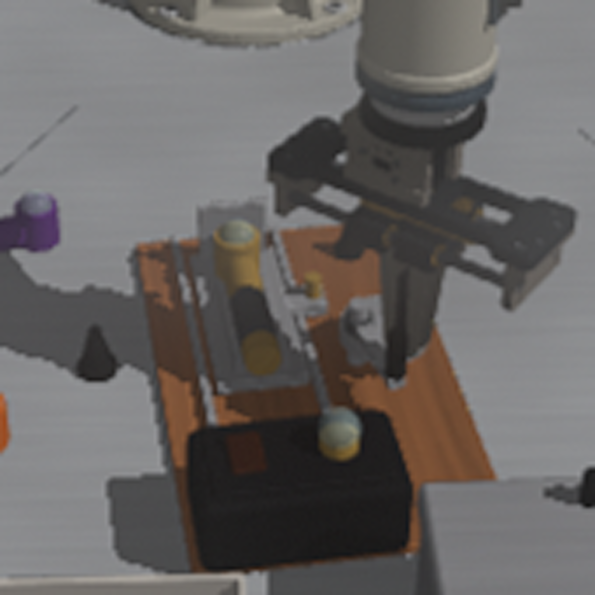

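Emit:
move_arm(
  offset=[
    [0,-2,2.5],
    [0,-3.5,4.5],
    [0,-4.5,5.5],
    [0,-4.5,5.5],
  ],
  spin=[0,0,0,0],
  jaw=[-1,-1,-1,-1],
)

```text
t: 6.18
eef_pos: [642.0, 76.2, 57.6]
eef_rot: [0.23, 0.668, -0.23, 0.669]
ft_force: [-1.5, 3.2, 0.2]
grip_width: 0.1
```

```bash
cat >> h.py <<'E'
def lever(d,n="scene"):
    P=cloud(n,d).reshape(-1,3);q=(P[:,:2]-O)@np.array([[np.cos(TH),-np.sin(TH)],[np.sin(TH),np.cos(TH)]])
    m=(abs(P[:,2]-46)<3)&(q[:,0]>64)&(q[:,0]<103)&(q[:,1]>45)&(q[:,1]<100)
    a=q[m]
    v=cv2.fitLine(a.astype(np.float32),cv2.DIST_L2,0,.01,.01).ravel()
    k=(P[:,2]>70)&(P[:,2]<84)&(abs(q[:,0]-115)<15)&(abs(q[:,1]-70)<15)
    print("lever",m.sum(),v,np.rad2deg(v[1]/v[0]),"knob",k.sum(),np.median(q[k],0) if k.any() else "")
E
python3 - <<'E'
from h import *
e,R,o=tool();print(e,o["ft_force"])
im,d=bot.read_camera("scene");lever(d)
E
```

```text
[641.98  76.23  57.59] [-1.49  3.16  0.2 ]
lever 41 [ 1.   -0.04 80.05 68.99] -2.5626335 knob 58 [116.    74.14]
```

Emit:
move_arm(
  offset=[
    [0,0,-12],
    [0,0,-30],
    [-40,0,-30],
    [-85,0,-30],
    [-110,-30,-40],
    [-110,-70,-50],
    [-110,-110,-62],
    [-110,-150,-75],
    [-110,-190,-90],
    [-110,-220,-105],
    [-110,-233,-110.5],
    [-110,-233,-110.5],
  ],
  spin=[0,0,0,0,-6,-12,-18,-24,-30,-36,-42,-45.2],
  jaw=[-1,-1,-1,-1,-1,-1,-1,-1,-1,-1,-1,-1],
)

```text
t: 7.72
eef_pos: [409.4, -39.0, 167.5]
eef_rot: [-0.045, 0.706, 0.045, 0.706]
ft_force: [0.6, -0.5, 0.2]
grip_width: 0.4
```

Run:
```python
from h import *
e,R,o=tool();print(e,o["ft_force"],"yaw z",np.rad2deg(np.arctan2(R[1,2],R[0,2])))
for n in("top","scene"):
    im,d=bot.read_camera(n);lever(d,n);np.save(f"pics/{n}4.npy",d)
    c=im[90:260,230:370] if n=="top" else im[140:300,260:420]
    cv2.imwrite(f"pics/{n}4.png",cv2.resize(c,None,fx=3.5,fy=3.5,interpolation=cv2.INTER_CUBIC))
    print(proj(n,[*w(50,70),48]),proj(n,[*w(115,70),82]),"crop off",(230,90) if n=="top" else (260,140))
```

```text
[409.37 -39.01 167.52] [ 0.61 -0.46  0.21] yaw z 7.281005481337218
lever 47 [ 1.    0.06 82.55 73.36] 3.52758 knob 24 [114.19  75.86]
[277.54 176.75] [274.39 149.1 ] crop off (230, 90)
lever 40 [ 1.   -0.08 80.82 69.19] -4.5363917 knob 42 [118.36  72.79]
[352.02 219.28] [358.51 225.08] crop off (260, 140)
```

View pics/top4.png

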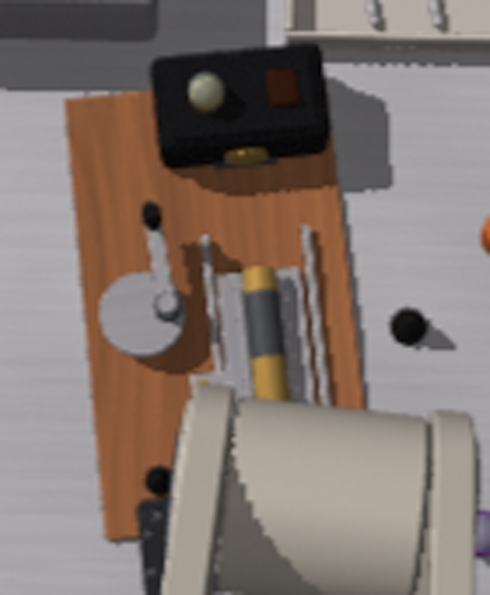

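View pics/scene4.png

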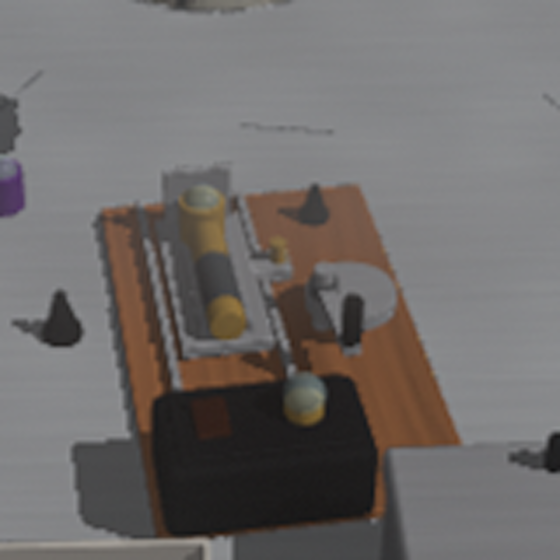

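Run:
```python
from h import *
from scipy.optimize import least_squares
t=cv2.imread("pics/top4.png");s=cv2.imread("pics/scene4.png")
cv2.imwrite("pics/z4.png",np.hstack([cv2.resize(t[180:330,80:230],(400,400)),cv2.resize(s[250:370,290:410],(400,400))]))
d=np.load("pics/top4.npy");P=cloud("top",d)[144:182,268:284]
for r in range(0,36,2): print(144+r,P[r,:,2].round().astype(int))
A=w(50,70)
for f in (-6,-3,0,3,6):
    k=[*(A+65*np.array([np.cos(np.deg2rad(f)+TH),np.sin(np.deg2rad(f)+TH)])),82]
    print(f,proj("top",k),proj("scene",k))
# push plate in original top + scene depth
d=np.load("pics/scene4.npy");Q=cloud("scene",d).reshape(-1,3);q=np.array([dk(a) for a in Q])
m=(Q[:,2]>52)&(Q[:,2]<75)&(q[:,0]<-60)&(q[:,0]>-110)&(abs(q[:,1])<45)
print(np.c_[q,Q[:,2]][m].round()[:60])
```

```text
144 [5 6 8 6 3 8 8 7 8 6 7 6 3 5 9 9]
146 [3 8 3 8 8 4 6 7 6 9 8 7 6 7 6 8]
148 [ 9  5 80 78 80 79 82  9  8  8  9  9  6  2  5  6]
150 [ 8  7 81 80 85 84 80 70  4  5  6  5  8  7  8 11]
152 [11  1 65 78 77 79 70 65  5 12 12  5  4  2  8  7]
154 [ 5  9  6 51 56 59 52 48  6  6  9  3  6  4 10  7]
156 [ 5  6  2  8 45 46 45 46  8  3  7  9  6  2  5  8]
158 [12  7  9  6 43 46 46 45 49  8 12  7  7  3 10  6]
160 [12  5  5  7 49 39 46 45 47 10  4 11 10 13  7  0]
162 [ 4  4  3  7  7 37 45 45 45 10  7  6  5 10 11  7]
164 [ 9  8  3  4  5 44 43 48 43 43  7  5  8  8  6  8]
166 [ 8  6  5  7  9 47 44 45 43 43  6  6  8  8  9 11]
168 [31 31 34 33 32 36 47 45 46 46  3  4  8  6  7  5]
170 [34 30 38 32 36 36 47 43 45 42 48  7  4  8  6  6]
172 [38 37 38 28 32 35 43 46 42 48 48 34  9  7  6  4]
174 [  30   31   37   33   32   31   36   55   55   53   56   43   37    4
    5 1276]
176 [38 30 33 36 34 28 50 55 55 56 57 55 50 33  8  8]
178 [33 31 34 34 36 32 45 60 58 61 56 50 50 35  5  8]
-6 [277.07 148.97] [355.52 225.29]
-3 [275.73 149.  ] [357.02 225.21]
0 [274.39 149.1 ] [358.51 225.08]
3 [273.05 149.27] [359.
[... 425 characters left out ...]
-67.  -0.  68.]
 [-71.   3.  65.]
 [-69.   5.  66.]
 [-67.   8.  67.]
 [-67.  10.  67.]
 [-72.  14.  63.]
 [-69.  16.  65.]
 [-67.  18.  66.]
 [-73.  22.  61.]
 [-73.  24.  61.]
 [-69. -26.  66.]
 [-67. -23.  67.]
 [-71. -21.  65.]
 [-68. -18.  66.]
 [-67. -16.  67.]
 [-68. -13.  65.]
 [-69. -10.  64.]
 [-72.  -7.  62.]
 [-68.  -5.  64.]
 [-68.  -3.  65.]
 [-75.   1.  59.]
 [-68.   2.  64.]
 [-70.   5.  62.]
 [-71.   8.  61.]
 [-69.  10.  62.]
 [-67.  13.  63.]
 [-70.  16.  61.]
 [-71.  19.  60.]
 [-70.  21.  61.]
 [-73.  24.  58.]
 [-74. -25.  60.]
 [-66. -24.  65.]
 [-67. -21.  64.]
 [-68. -18.  63.]
 [-67. -16.  63.]
 [-72. -13.  60.]
 [-69. -10.  61.]
 [-70.  -8.  60.]
 [-72.  -5.  59.]]
```

View pics/z4.png

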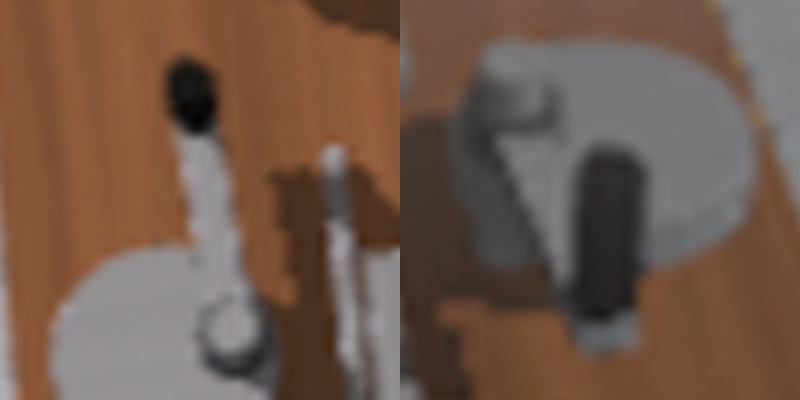

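Emit:
move_arm(
  offset=[
    [0,10,22],
    [0,20,45],
    [0,30,67],
    [0,40,90],
    [0,50,112],
    [0,61,135],
    [0,71,157],
    [0,81,180],
    [0,91,202],
    [0,98,218],
    [0,101,224.3],
    [0,101,224.3],
  ],
  spin=[4,8,12,17,22,27,32,37,41,44,45.4,45.4],
  jaw=[-1,-1,-1,-1,-1,-1,-1,-1,-1,-1,-1,-1],
)

```text
t: 9.32
eef_pos: [620.9, 89.4, 167.3]
eef_rot: [0.231, 0.668, -0.232, 0.668]
ft_force: [-0.1, -1.0, 0.4]
grip_width: 0.4
```

Run:
```python
from h import *
e,R,o=tool();print(e,"yaw z",np.rad2deg(np.arctan2(R[1,2],R[0,2])))
print(off([619,89.6,57.6]),off([642,76.2,57.6]),off([642.6,71.1,57.6]))
```

```text
[620.91  89.4  167.31] yaw z -38.21241864244261
[109.71  -0.97  -1.59] [109.7    2.73  24.78] [109.7   -0.91  28.4 ]
```

Emit:
move_arm(
  offset=[
    [40,-1,0],
    [80,-1,0],
    [105,-1,0],
    [109.7,-1,0],
    [109.7,-1,10],
    [109.7,-1,18],
    [109.7,-1,22],
    [109.7,-1,25],
    [109.7,-1,27],
    [109.7,-1,28.4],
    [109.7,-1,28.4],
    [109.7,-1,28.4],
  ],
  spin=[0,0,0,0,0,0,0,0,0,0,0,0],
  jaw=[-1,-1,-1,-1,-1,-1,-1,-1,-1,-1,-1,-1],
)

```text
t: 10.82
eef_pos: [641.0, 71.0, 57.8]
eef_rot: [0.231, 0.669, -0.232, 0.667]
ft_force: [-7.4, 0.3, 4.4]
grip_width: 0.4
```

Run:
```python
from h import *
e,R,o=tool();print(e,o["ft_force"],off([642.6,71.1,57.6]))
im,d=bot.read_camera("scene")
cv2.imwrite("pics/s5.png",cv2.resize(im[200:260,320:400],None,fx=7,fy=7,interpolation=cv2.INTER_CUBIC))
```

```text
[640.96  70.98  57.8 ] [-7.44  0.27  4.43] [0.19 1.11 1.22]
```

View pics/s5.png

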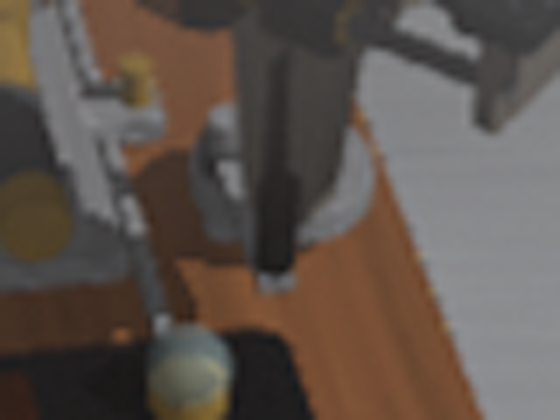

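Emit:
move_arm(
  offset=[
    [0,-1.5,1.5],
    [0,-1.5,1.5],
    [0,0,-12],
    [0,0,-30],
    [-45,0,-30],
    [-90,0,-30],
    [-100,-35,-40],
    [-100,-75,-50],
    [-100,-115,-62],
    [-100,-155,-75],
    [-100,-190,-88],
    [-100,-210.7,-94.5],
  ],
  spin=[0,0,0,0,0,0,-7,-15,-23,-31,-39,-45.2],
  jaw=[-1,-1,-1,-1,-1,-1,-1,-1,-1,-1,-1,-1],
)

```text
t: 12.38
eef_pos: [436.0, -36.3, 157.8]
eef_rot: [-0.044, 0.706, 0.044, 0.706]
ft_force: [-0.0, 0.1, 1.0]
grip_width: 0.3
```

Run:
```python
from h import *
e,R,o=tool();print(e,o["ft_force"],"yaw z",np.rad2deg(np.arctan2(R[1,2],R[0,2])),dk(e),R)
im,d=bot.read_camera("scene")
c=im[140:300,260:420]
cv2.imwrite("pics/s6.png",cv2.resize(c,None,fx=3.7,fy=3.7,interpolation=cv2.INTER_CUBIC))
P=cloud("scene",d);print(off([*w(-115,0),38]))
```

```text
[436.01 -36.29 157.76] [-0.05  0.06  0.99] yaw z 7.189499104652323 [-115.48   -0.07] [[-0.   -0.13  0.99]
 [-0.    0.99  0.13]
 [-1.   -0.   -0.  ]]
[119.5    0.54   2.57]
```

View pics/s6.png

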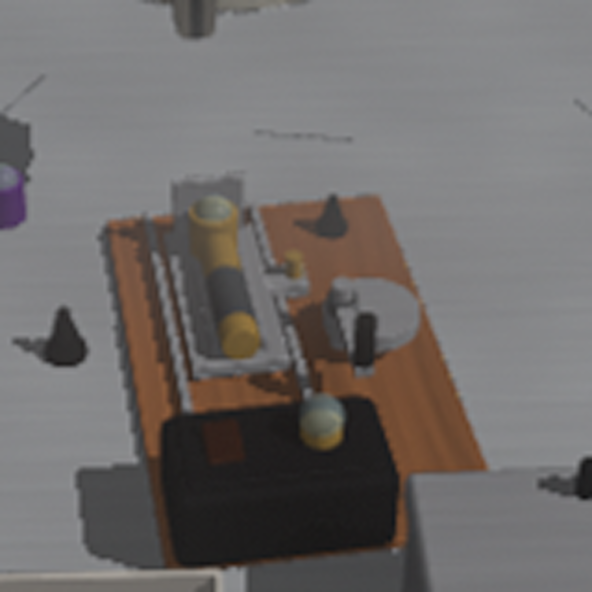

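Emit:
move_arm(
  offset=[
    [35,0,0],
    [75,0,0],
    [105,0,0],
    [118,0,0],
    [118,0,8],
    [118,0,14],
    [118,0,20],
    [118,0,25],
    [118,0,30],
    [118,0,35],
    [118,0,40],
    [118,0,40],
  ],
  spin=[0,0,0,0,0,0,0,0,0,0,0,0],
  jaw=[-1,-1,-1,-1,-1,-1,-1,-1,-1,-1,-1,-1],
)

```text
t: 13.92
eef_pos: [478.7, -31.4, 39.9]
eef_rot: [-0.043, 0.706, 0.043, 0.706]
ft_force: [-0.4, -0.3, -0.7]
grip_width: 0.7
```

Run:
```python
from h import *
e,R,o=tool();print(e,o["ft_force"],dk(e))
im,d=bot.read_camera("scene")
c=im[140:300,260:420]
cv2.imwrite("pics/s7.png",cv2.resize(c,None,fx=3.7,fy=3.7,interpolation=cv2.INTER_CUBIC))
```

```text
[478.66 -31.38  39.85] [-0.43 -0.3  -0.69] [-72.54  -0.43]
```

View pics/s7.png

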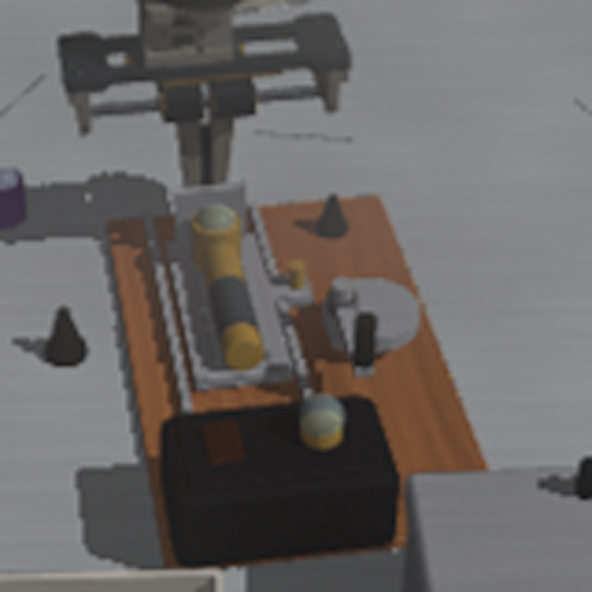

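Emit:
move_arm(
  offset=[
    [0,0,4],
    [0,0,9],
    [0,0,14],
    [0,0,19],
    [0,0,24],
    [0,0,29],
    [0,0,34],
    [0,0,39],
    [0,0,44],
    [0,0,49],
    [0,0,54],
    [0,0,58],
  ],
  spin=[0,0,0,0,0,0,0,0,0,0,0,0],
  jaw=[-1,-1,-1,-1,-1,-1,-1,-1,-1,-1,-1,-1],
)

```text
t: 15.48
eef_pos: [535.9, -24.3, 39.9]
eef_rot: [-0.043, 0.706, 0.043, 0.706]
ft_force: [-3.0, 1.6, -1.1]
grip_width: 0.3
```

Emit:
move_arm(
  offset=[
    [0,0,3],
    [0,0,5],
    [0,0,7],
    [0,0,9],
  ],
  spin=[0,0,0,0],
  jaw=[-1,-1,-1,-1],
)

```text
t: 15.98
eef_pos: [544.6, -23.3, 39.9]
eef_rot: [-0.043, 0.706, 0.043, 0.706]
ft_force: [-2.5, 1.4, -1.2]
grip_width: 0.5
```

Run:
```python
from h import *
e,R,o=tool();print(e,o["ft_force"],dk(e))
im,d=bot.read_camera("scene")
c=im[140:300,260:420]
cv2.imwrite("pics/s8.png",cv2.resize(c,None,fx=3.7,fy=3.7,interpolation=cv2.INTER_CUBIC))
print(proj("scene",[*dk([0,0]),0])*0, [ (s,proj("scene",[*w(-72+s,0),66])) for s in (70,80,85)])
```

```text
[544.64 -23.29  39.92] [-2.52  1.4  -1.23] [-6.06 -0.5 ]
[0. 0.] [(70, array([319.95, 203.4 ])), (80, array([320.58, 205.8 ])), (85, array([320.89, 207.01]))]
```

View pics/s8.png

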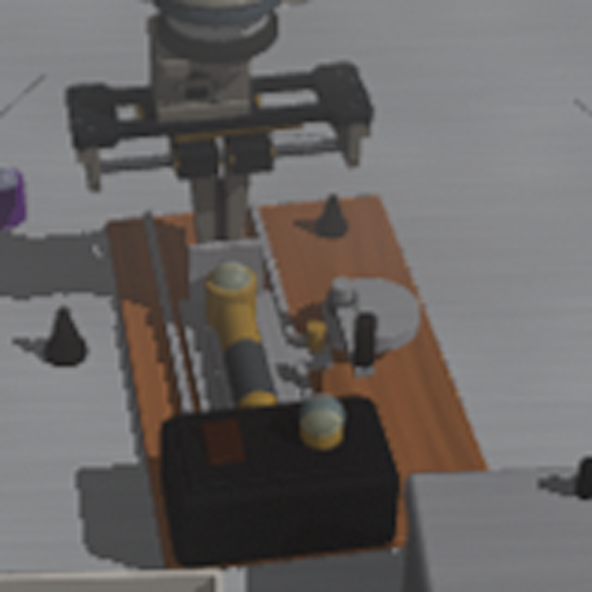

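Moving freely, past the cam. I'll continue in small steps until the stop shows in the force.

Emit:
move_arm(
  offset=[
    [0,0,1.5],
    [0,0,3],
    [0,0,4],
  ],
  spin=[0,0,0],
  jaw=[-1,-1,-1],
)

```text
t: 16.4
eef_pos: [548.7, -22.8, 39.9]
eef_rot: [-0.043, 0.706, 0.043, 0.706]
ft_force: [-3.4, 1.0, -0.3]
grip_width: 0.5
```

Emit:
move_arm(
  offset=[
    [0,0,1],
    [0,0,2],
  ],
  spin=[0,0],
  jaw=[-1,-1],
)

```text
t: 16.65
eef_pos: [550.6, -22.6, 39.9]
eef_rot: [-0.043, 0.706, 0.043, 0.706]
ft_force: [-2.6, 1.2, -0.6]
grip_width: 0.1
```

Emit:
move_arm(
  offset=[
    [0,0,1],
    [0,0,2],
  ],
  spin=[0,0],
  jaw=[-1,-1],
)

```text
t: 16.9
eef_pos: [552.3, -22.4, 39.9]
eef_rot: [-0.043, 0.706, 0.043, 0.706]
ft_force: [-6.0, -0.5, 3.4]
grip_width: 0.4
```

Emit:
move_arm(
  offset=[
    [0,0,1],
    [0,0,1.5],
  ],
  spin=[0,0],
  jaw=[-1,-1],
)

```text
t: 17.15
eef_pos: [552.3, -22.4, 39.8]
eef_rot: [-0.043, 0.707, 0.043, 0.705]
ft_force: [-9.8, -1.1, 8.3]
grip_width: 0.4
```

Emit:
move_arm(
  offset=[
    [0,0,1.5],
    [0,0,1.5],
    [0,0,0],
    [0,0,-5],
    [0,0,-30],
    [0,0,-60],
    [-40,0,-90],
    [-80,0,-130],
    [-120,0,-170],
    [-120,0,-180],
    [-120,0,-180],
  ],
  spin=[0,0,0,0,0,0,0,0,0,0,0],
  jaw=[-1,-1,-1,-1,-1,-1,-1,-1,-1,-1,-1],
)

```text
t: 18.52
eef_pos: [375.9, -44.1, 160.0]
eef_rot: [-0.043, 0.705, 0.043, 0.707]
ft_force: [0.3, -0.8, 0.0]
grip_width: 0.6
```

Run:
```python
from h import *
e,R,o=tool();print(e,o["ft_force"],dk(e))
im0=np.load("pics/scene0im.npy");d0=np.load("pics/scene0.npy")
im,d=bot.read_camera("scene")
def plate(d):
    Q=cloud("scene",d).reshape(-1,3);q=(Q[:,:2]-O)@np.array([[np.cos(TH),-np.sin(TH)],[np.sin(TH),np.cos(TH)]])
    m=(Q[:,2]>52)&(Q[:,2]<64)&(abs(q[:,1])>17)&(abs(q[:,1])<27)&(q[:,0]<60)&(q[:,0]>-90)
    return np.median(q[m,0]),m.sum()
print(plate(d0),plate(d))
cv2.imwrite("pics/s9.png",cv2.resize(im[140:300,260:420],None,fx=3.7,fy=3.7,interpolation=cv2.INTER_CUBIC))
im,d=bot.read_camera("top")
cv2.imwrite("pics/t9.png",cv2.resize(im[90:260,230:370],None,fx=3.5,fy=3.5,interpolation=cv2.INTER_CUBIC))
```

```text
[375.87 -44.11 159.96] [ 0.33 -0.83  0.05] [-176.12   -0.45]
(np.float64(-69.81548969627731), np.int64(29)) (np.float64(15.564069557675063), np.int64(25))
```

View pics/s9.png

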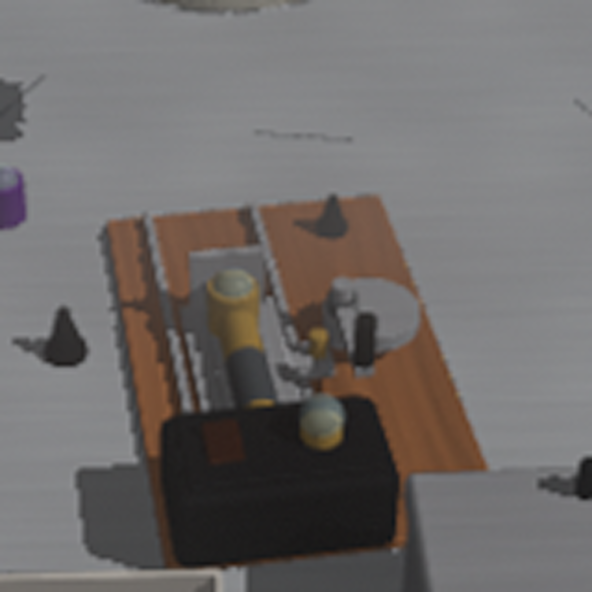

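View pics/t9.png

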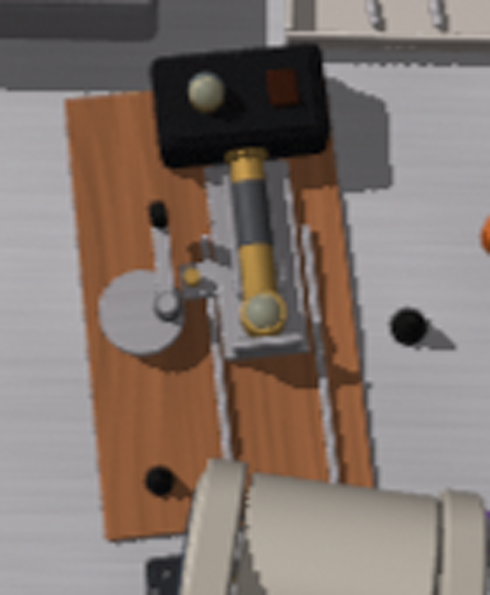

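Measured travel is 85.4 mm. The lever points straight forward with the roller past the cam, the otoscope is in its cradle, and both funnels are where they were.

```bash
python3 -c "
from station import bot
print(bot.close_job())"
```

```text
the job is handed in; nothing more can be done
None
```

The otoscope is on charge: the cam lever points forward, the slide is home against its stop, and the job is handed in.

**What I did:** With the shut fingertips I pushed the knob round clockwise. That first left it about 4.5° short, so I went back and nudged it again. I then pushed the slide forward by its rear plate until it stopped, and backed the arm clear. Nothing was gripped or lifted.

**Last checks:**
- **Lever:** the camera put it about 1° from straight forward just before the slide was pushed. It still looked straight in the last pictures.
- **Slide:** it travelled 85.4 mm by the depth image against 85 mm nominal. At the end the tool stopped advancing and the force rose from about 3 N to 10 N.
- **Otoscope and bystanders:** the otoscope lies in its cradle with its butt at the lamp base. Both specula are where they were. I did not re-measure the basin, mirror, jar or tuning fork, but the arm stayed well above them.
- **Limits:** forces I read stayed around 13 N or less, and the clock stood at about 18.6 s. The arm was touching nothing at hand-in.

**Disagreements:** angles fitted from the lever's depth points in the two cameras disagreed (+3.5° and -4.5°). I used the knob's pixel position instead, on which both cameras agreed when I checked after the first push; the last 1° reading is from the scene camera alone.

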